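Make up two supper trays from the stock

ROBOT

A 7-joint arm with a two-finger parallel gripper is mounted at the origin on a cart in front of the work surface, level with it; the furniture and walls round the work are solid. World frame = base frame: x ahead of the robot, y to its left, z up, the work surface at z = 0. Lengths are in m, angles in rad, forces in N, time in s.
With the tool pointing down it reaches from about 0.4 to 0.875 m from the base axis. Payload 6.5 kg.
Tool frame: the origin (TCP) lies at the centre of the arm's flange, where the gripper is bolted on; the fingertips stand 173 mm ahead of it and the grasp point (between the pads) lies 155 mm ahead of it; z points along the fingers, y is the line along which they close (so a half turn about z gives the same grasp; the last joint's range is limited). The gripper opens to 85 mm and grips with 20 to 120 N. Pads are 22 mm wide; open, the fingers measure 114 mm over their backs; the gripper's body (76 mm by 85 mm) begins 54 mm behind the grasp point. The pads swing forward as they close: fully open they stand 13 mm farther back than shut.
Start: joints at [1.103, 0.536, -0.004, 1.538, 0.003, 1.067, -0.071], TCP at [0.254, -0.598, 0.405] pointing down, gripper open.
Joint ranges: [-2.7, 2.7], [-0.37, 2.16], [-1.27, 1.26], [0.24, 2.4], [-1.31, 4.45], [0.19, 1.91], [-2.76, 2.76]. Speed limits (rad/s): [2.39, 2.39, 3.14, 3.14, 3.14, 3.14, 3.14].

INTERFACE

Orientations are given as a unit quaternion [w, x, y, z].
In Python, from bench import env gives the robot as it stands. The module is installed in compiled form; this text tells all that it offers.
- The arm moves only by the tool apply_moves, never from a script. Its arguments are lists of equal length, an entry for each row: "gripper": the opening, from 0 (shut) to 1 (fully open); "xyz": the shift along the tool's x, y, z in units of 50 mm (1.0 is 50 mm), a list of three; "rot": the turn, a rotation vector about the tool's x, y, z in units of 5 degrees (1.0 is 5 degrees), a list of three. A call has 1 to 5 rows; each row shifts and turns the commanded pose from where the row before left it, along the tool's axes as they then stand; what a row does not reach is not made up. A row lasts 1/10 s, in which the tool goes at most 50 mm and 8.59 degrees, less where a joint would pass 70% of its speed; a pose out of reach is approached as far as the arm can. A call is refused whole if a number of a shift passes 1 or a number of a turn 1, either way. A call with a gripper value outside its range is refused whole. The fingers move at their own pace and stop on an object; the grip force is fixed at half the most. Time passes only in rows, so rows that do not move let the fingers close. It gives the time, the measured TCP pose, the force, the opening and the grip force at its end, in the units of the state.
- env.get_obs(): the state, without advancing time (a new reading comes with each control period).
- env.snapshot(name): name is "side" or "top" or "wrist"; returns (picture, depth): 480x640x3 uint8, red, green, blue; 480x640 float32, m along the optical axis (not along the pixel's ray), 0 where there is no reading.
- env.camera_model(name): a dict with "mtx" (3x3 intrinsics, pixels), "extrinsics" (4x4, takes a point from world to camera coordinates); the wrist camera has in their place "tool_from_camera" (4x4, takes a point from camera to tool coordinates, whose origin is the TCP and whose axes are the flange's). Camera axes: x right, y up, looking along -z (the intrinsics and any distortion apply to the point x, -y, -z); pixel columns grow to the right and rows downward; lengths in m; the calibration is good to about 2 mm. A picture is of the moment at which its call begins: read the wrist's pose just before it. camera_model takes no time and is no camera call.
- env.sign_off(): hands the job in; it is judged then, once.
The state is a dict: "time_s": time; "joint_pos": joint angles; "joint_vel": joint speeds; "tau": joint torques, N m; "ee_pos": TCP position; "tcp_rot": TCP orientation; "wrist_force": force on the tool from outside, world axes, zero at the start; "moment": the same for the moment, N m; "opening": opening from 0.0 (shut) to 1.0 (fully open); "finger_force": force on a finger pad.
Only numpy, scipy, OpenCV 4.12 (cv2) and the standard library are available. Lean on these libraries where they do the work, as an engineer would, in place of code of your own. Each camera call takes 0.05 s, during which the arm holds its last target. There are 200 camera calls.

TASK

Make up the two supper trays from the things standing on the worktop. The blue tray gets the oval sardine tin, lying in the long bay, and the salt shaker and the pepper mill, each standing upright in a square bay of its own; the yellow tray gets the red-and-white packet, lying in the long bay, and the green-lidded spice jar, standing upright in either square bay. Leave the dark blue bar and the round tin where they are.

Things in the scene. Friction and masses are not known exactly. Their poses are not given: they have to be found in the camera images.
- blue_tray: blue tray, fixed, 174 (x) x 168 (y) mm; origin: centre of underside. Floor top at z=4, rims and dividers 4 thick, tops at z=10. Long bay: inside 84 (x) x 160 (y), centre x=-41, y=0 (robot's side); its two long walls have gaps for the fingers at |y|<28. Two square bays: inside 78 x 78, centres x=+44, y=-41 and +41; wall between them starts at x=22. Turned up to 0.2 rad
- yellow_tray: yellow tray, fixed, 174 (x) x 168 (y) mm; origin: centre of underside. Floor top at z=4, rims and dividers 4 thick, tops at z=10. Long bay: inside 84 (x) x 160 (y), centre x=-41, y=0 (robot's side); its two long walls have gaps for the fingers at |y|<28. Two square bays: inside 78 x 78, centres x=+44, y=-41 and +41; wall between them starts at x=22. Turned up to 0.2 rad
- sardine_tin: low oval gold tin with a dark blue lid, 63 (x) x 105 (y) x 25 (z) mm, 0.15 kg, lying flat; origin at the centre of its underside, z up; long axis y. Grip it across x; fingertips about 4 mm above its underside; in the tray the fingers fit the gaps. Set it down before tall things stand beside its bay
- red_packet: red-and-white packet, 54 (x) x 124 (y) x about 20 (z) mm, rigid, widest 8 mm above its underside (grip low), 0.04 kg, lying flat; origin at the centre of its underside, z up; long axis y. Grip it across x; fingertips about 4 mm above its underside; in the tray the fingers fit the gaps. Set it down before tall things stand beside its bay
- salt_shaker: clear round salt shaker with a grey domed top, 44 mm across, 90 mm high, 0.1 kg, upright; origin at the centre of its underside, z up. Can be gripped 60 mm above its underside, in any direction. It, the mill and the spice jar stand in a row along world x, in any order, centres at least 80 mm apart: close the fingers along y to pick them up
- pepper_mill: dark brown wooden pepper mill, 150 mm high, 58 mm across at its widest, its head (which does not turn) 50 mm across from 109 to 139 mm above the underside, 0.18 kg, upright; origin at the centre of its underside, z up. Grip it by the head, about 118 mm above its underside, in any direction; lower down it would touch the gripper's palm
- spice_jar: round spice jar with a green lid, 46 mm across, 106 mm high, 0.11 kg, upright; origin at the centre of its underside, z up. Can be gripped 70 mm above its underside, in any direction
- dark_bar: bystander: dark blue wrapped bar with gold ends, 50 (x) x 129 (y) x 14 (z) mm, lying flat, loose; origin at the centre of its underside, z up. To be left alone
- round_tin: bystander: round tin, 86 mm across, 40 mm high, gold lid and blue label, loose; origin at the centre of its underside, z up. To be left alone
Not all that is in view belongs to the job. Of the things shaped like the salt_shaker, the clear one is meant.

How it is judged:
By the outcome, as a careful person would: the job done as asked, in the order asked, and still so for the second after the job is handed in, with the robot touching nothing.
It also fails if it takes over 138 s, if anything falls off the work surface, if the arm or the gripper's body presses on something with over 40 N, if the wrist force passes 120 N, or if a joint passes its speed limit or range.

## Working session

There is one attempt and no reset: what is moved stays moved. The work goes in short steps, Python scripts to look and compute and a tool call to move; the robot and the scene stay as the last step left them, time stands still between calls to the robot, and variables do not carry over. Pictures are saved under pics/ and viewed, at most 14 in all, crops included, and the job is handed in when it is done.

Besides the shell and the picture viewer there is one more tool, called after "Request:" as name(argument=value, ...), one argument or row to a line, values as JSON. apply_moves: Moves the arm, as the interface text tells. Its arguments: {"type":"object","properties":{"gripper":{"type":"array"},"xyz":{"type":"array"},"rot":{"type":"array"}},"required":["gripper","xyz","rot"]}

```bash
mkdir -p pics
python3 - <<'E'
from bench import env
import cv2,numpy as np
o=env.get_obs();print({k:np.round(v,3).tolist() for k,v in o.items()})
for n in("side","top"):
    p,d=env.snapshot(n);cv2.imwrite(f"pics/{n}0.png",p[:,:,::-1]);np.save(f"{n}0.npy",d)
    m=env.camera_model(n);print(n,{k:np.round(v,3).tolist() if not isinstance(v,str) else v for k,v in m.items()})
m=env.camera_model("wrist");print(m)
E
```

```text
{'time_s': 0.0, 'joint_pos': [1.103, 0.537, -0.004, 1.539, 0.003, 1.067, -0.071], 'joint_vel': [0.0, -0.002, 0.0, -0.002, -0.003, -0.001, 0.001], 'tau': [0.0, -58.34, 1.049, -25.91, 0.012, 0.009, 0.0], 'ee_pos': [0.254, -0.598, 0.404], 'tcp_rot': [-0.001, 0.98, 0.2, -0.0], 'wrist_force': [-0.012, -0.196, 0.663], 'moment': [-0.009, -0.055, 0.045], 'finger_force': 0.0, 'opening': 0.999}
side {'mtx': [[497.921, 0.0, 318.678], [0.0, 497.921, 231.225], [0.0, 0.0, 1.0]], 'extrinsics': [[0.998, 0.055, -0.005, -0.545], [-0.027, 0.555, 0.831, -0.022], [0.048, -0.83, 0.556, -1.186], [0.0, 0.0, 0.0, 1.0]]}
top {'mtx': [[616.527, 0.0, 325.492], [0.0, 616.527, 227.66], [0.0, 0.0, 1.0]], 'extrinsics': [[-0.028, -1.0, -0.007, -0.004], [0.994, -0.029, 0.103, -0.56], [-0.103, -0.004, 0.995, -1.226], [0.0, 0.0, 0.0, 1.0]]}
{'mtx': array([[429.67760741,   0.        , 317.96453391],
       [  0.        , 429.67760741, 240.47506264],
       [  0.        ,   0.        ,   1.        ]]), 'tool_from_camera': array([[-5.04802470e-04,  9.51823618e-01,  3.06645634e-01,
         7.86020024e-02],
       [ 9.99999830e-01,  3.90775049e-04,  4.33247530e-04,
         4.65789709e-04],
       [ 2.92545769e-04,  3.06645801e-01, -9.51823654e-01,
         3.11189766e-02],
       [ 0.00000000e+00,  0.00000000e+00,  0.00000000e+00,
         1.00000000e+00]])}
```

View pics/top0.png

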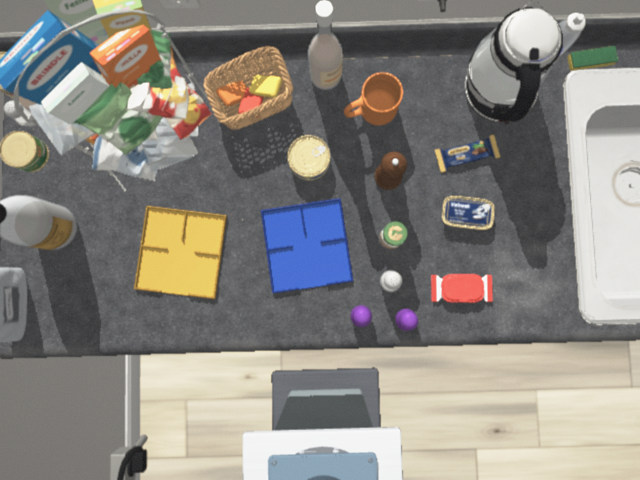

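View pics/side0.png

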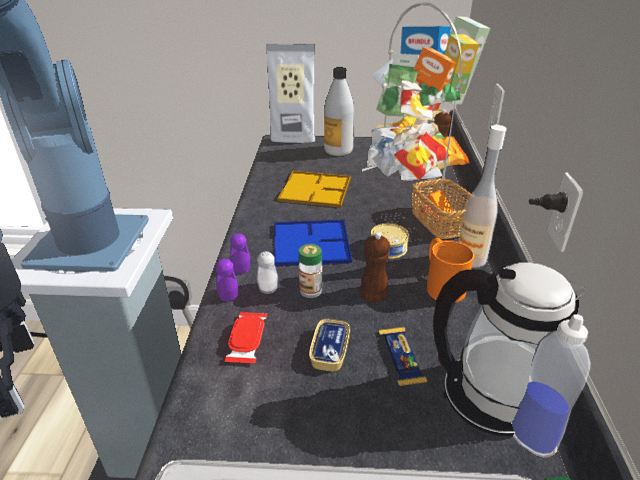

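The top view shows blue tray (307,247), yellow tray (182,252), mill (391,170), jar (393,235), sardine tin (468,213), packet (462,289), bar (467,154) and round tin (309,157). Three things are shaped like the shaker: a whitish one at (391,281) and two purple ones at (361,315) and (406,319). The whitish one fits "clear", so I'll confirm it in a crop.

```bash
cat > h.py <<'E'
from bench import env
import cv2,numpy as np
def rays(n,uv,pose=None):
    m=env.camera_model(n);uv=np.asarray(uv,float).reshape(-1,2);K=m["mtx"]
    d=np.c_[(uv[:,0]-K[0,2])/K[0,0],-(uv[:,1]-K[1,2])/K[1,1],-np.ones(len(uv))]
    T=np.linalg.inv(m["extrinsics"]) if pose is None else pose@m["tool_from_camera"]
    return T[:3,3],d@T[:3,:3].T
def plane(n,uv,z,pose=None):
    c,d=rays(n,uv,pose);return c+d*((z-c[2])/d[:,2])[:,None]
def cloud(n,d):
    v,u=np.mgrid[:480,:640];c,r=rays(n,np.c_[u.ravel(),v.ravel()])
    return (c+r*d.reshape(-1,1)).reshape(480,640,3)
def rect(P):
    """min-area rect of world xy pts (mm): centre, sizes, yaw of long axis from +y"""
    (cx,cy),(w,h),a=cv2.minAreaRect((P[:,:2]*1000).astype(np.float32))
    if h<w: w,h,a=h,w,a+90   # w along angle a, h along a+90
    a=(a+90)%180-90
    return np.round([cx,cy,w,h,a],1)
E
python3 - <<'E'
from h import *
im=cv2.imread("pics/top0.png");d=np.load("top0.npy");P=cloud("top",d)
hsv=cv2.cvtColor(im,cv2.COLOR_BGR2HSV)
print("counter z",np.median(P[240:330,370:560,2]))
def big(m,roi):
    z=np.zeros((480,640),np.uint8);x0,y0,x1,y1=roi;z[y0:y1,x0:x1]=m[y0:y1,x0:x1]
    c=max(cv2.findContours(z,0,2)[0],key=cv2.contourArea);return c[:,0],z
sat=(hsv[...,1]>110).astype(np.uint8)*255
for nm,roi,z,mask in [("blue",(250,190,365,305),.01,sat),("yellow",(120,195,240,310),.01,sat)]:
    c,_=big(mask,roi);print(nm,rect(plane("top",c,z)))
H=P[...,2]
for nm,roi,t,zt in [("tin",(435,185,505,240),.012,.022),("packet",(420,260,505,315),.006,.01),("bar",(425,125,510,180),.006,.012),("rtin",(280,125,340,190),.02,.04)]:
    m=(H>t).astype(np.uint8)*255;c,z=big(m,roi);
    print(nm,rect(plane("top",c,zt)),"top z",np.percentile(H[z>0],[50,95]).round(4))
for nm,roi,h,r in [("mill",(370,140,415,200),.15,.0),("jar",(375,215,412,255),.106,0),("shaker",(376,265,407,298),.09,0)]:
    x0,y0,x1,y1=roi;Q=P[y0:y1,x0:x1].reshape(-1,3);
    for lo in(.5,.85):
        q=Q[(Q[:,2]>h*lo)];print(nm,lo,len(q),q[:,2].max().round(3),((q.min(0)+q.max(0))/2).round(4),(q.max(0)-q.min(0)).round(3))
s=cv2.imread("pics/side0.png")[215:315,205:405];cv2.imwrite("pics/crop.png",cv2.resize(s,None,fx=4,fy=4,interpolation=2))
E
```

```text
counter z 0.0006733788812767205
blue [527.   20.5 167.5 175.2 -83. ]
yellow [520.8 280.7 168.8 174.5  81.5]
tin [ 584.3 -312.6   63.1  105.1   -8.1] top z [0.0222 0.0269]
packet [ 432.  -294.5   56.9  124.1   -1.6] top z [0.019  0.0244]
bar [ 710.  -320.    47.1  127.4   12.8] top z [0.012  0.0172]
rtin [707.   10.2  83.9  87.3  88.4] top z [0.0367 0.0416]
mill 0.5 580 1.278 [ 0.5606 -0.1014  0.6765] [0.261 0.151 1.202]
mill 0.85 469 1.278 [ 0.5603 -0.1013  0.7025] [0.26  0.151 1.15 ]
jar 0.5 521 1.278 [ 0.4949 -0.1003  0.6654] [0.129 0.149 1.224]
jar 0.85 457 1.278 [ 0.4949 -0.1003  0.684 ] [0.129 0.149 1.187]
shaker 0.5 310 1.278 [ 0.4487 -0.095   0.6613] [0.038 0.138 1.232]
shaker 0.85 239 1.278 [ 0.4475 -0.0949  0.677 ] [0.034 0.138 1.201]
```

View pics/crop.png

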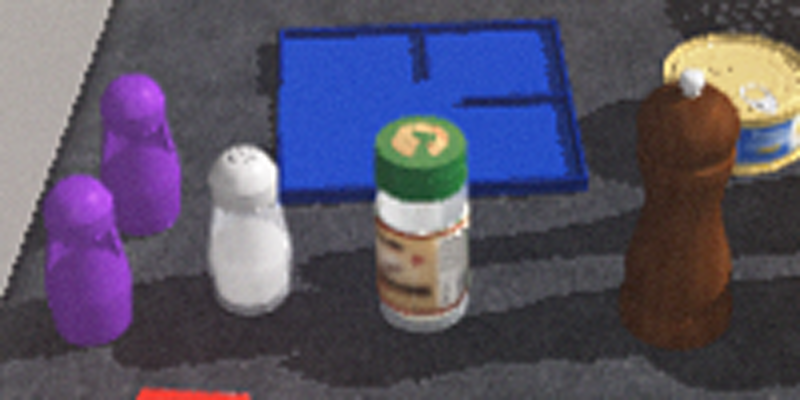

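The crop confirms it: at about (250,230) in the crop, the shaker with a grey dome has a transparent body with white salt inside. The other two at (90,265) and (140,150) are solid purple. I'm using the clear one; next I'll measure the tall things more carefully.

```bash
cat >> h.py <<'E'
def go(x,y,z,yaw):
    """units to move from the present pose: target TCP, tool x yaw deg (world)"""
    from scipy.spatial.transform import Rotation as R
    o=env.get_obs();q=o["tcp_rot"];A=R.from_quat([q[1],q[2],q[3],q[0]])
    c,s=np.cos(np.radians(yaw)),np.sin(np.radians(yaw))
    B=R.from_matrix(np.array([[c,s,0],[s,-c,0],[0,0,-1]]))
    d=np.array([x,y,z])-o["ee_pos"]
    print("t",round(o["time_s"],2),"ee",np.round(o["ee_pos"],4),"q1,7",np.round(o["joint_pos"][[0,6]],2))
    print("rot units",np.round((A.inv()*B).as_rotvec(True)/5,2),"| shift units in present axes",np.round(A.inv().apply(d)/.05,2),"in target axes",np.round(B.inv().apply(d)/.05,2))
E
python3 - <<'E'
from h import *
im=cv2.imread("pics/top0.png");d=np.load("top0.npy");P=cloud("top",d);P[d==0]=np.nan
for nm,roi,h in [("mill",(365,140,415,200),.15),("jar",(370,215,415,258),.106),("shaker",(374,262,409,298),.09),("pur1",(345,300,376,335),.09),("pur2",(390,303,422,337),.09)]:
    x0,y0,x1,y1=roi;Q=P[y0:y1,x0:x1].reshape(-1,3);Q=Q[(Q[:,2]<.2)]
    for lo in(.4,.7,.85,.95):
        q=Q[Q[:,2]>h*lo]
        if len(q)>5:
            c,r=cv2.minEnclosingCircle((q[:,:2]*1000).astype(np.float32));print(nm,lo,len(q),q[:,2].max().round(3),np.round(c,1),round(r,1))
# colours check: side view circles via rays at known heights
s=cv2.imread("pics/side0.png");hs=cv2.cvtColor(s,cv2.COLOR_BGR2HSV)
ds=np.load("side0.npy");S=cloud("side",ds);S[ds==0]=np.nan
for nm,roi,z in [("mill",(358,230,392,302),.15),("jar",(296,242,325,298),.106),("shaker",(255,248,280,296),.09)]:
    x0,y0,x1,y1=roi;q=S[y0:y1,x0:x1].reshape(-1,3);q=q[(q[:,2]>.01)&(q[:,2]<.17)]
    for a,b in((.2,.5),(.5,.8),(.8,1)):
        k=q[(q[:,2]>z*a)&(q[:,2]<z*b)];k=k[np.abs(k[:,1]-np.median(k[:,1]))<.03]
        print("side",nm,(a,b),len(k),"x mid",((np.percentile(k[:,0],3)+np.percentile(k[:,0],97))/2).round(4),"near y",np.percentile(k[:,1],5).round(4))
go(.5843,-.3126,.4,81.9)
E
```

```text
mill 0.4 604 0.153 [ 667.4 -153.6] 25.2
mill 0.7 548 0.153 [ 667.4 -153.6] 25.2
mill 0.85 457 0.153 [ 667.4 -153.5] 24.1
mill 0.95 39 0.153 [ 668.5 -150.4] 10.3
jar 0.4 529 0.112 [ 537.7 -152.6] 23.2
jar 0.7 478 0.112 [ 538.2 -152.7] 22.9
jar 0.85 454 0.112 [ 538.2 -152.8] 22.8
jar 0.95 426 0.112 [ 538.3 -153. ] 22.5
shaker 0.4 344 0.094 [ 448.5 -147.4] 20.7
shaker 0.7 249 0.094 [ 448.4 -147.8] 16.9
shaker 0.85 237 0.094 [ 448.4 -147.8] 16.9
shaker 0.95 124 0.094 [ 448.5 -148.9] 15.3
pur1 0.4 350 0.094 [380.8 -85.8] 21.3
pur1 0.7 249 0.094 [380.7 -86. ] 17.1
pur1 0.85 242 0.094 [380.8 -86.1] 17.0
pur1 0.95 136 0.094 [382.  -86.6] 15.5
pur2 0.4 360 0.093 [ 371.  -175.3] 20.9
pur2 0.7 259 0.093 [ 371.  -175.9] 17.2
pur2 0.85 246 0.093 [ 371.2 -175.8] 17.1
pur2 0.95 133 0.093 [ 370.  -174.8] 15.2
side mill (0.2, 0.5) 498 x mid 0.6658 near y -0.182
side mill (0.5, 0.8) 372 x mid 0.6657 near y -0.1802
side mill (0.8, 1) 386 x mid 0.6662 near y -0.1803
side jar (0.2, 0.5) 288 x mid 0.5376 near y -0.1805
side jar (0.5, 0.8) 299 x mid 0.5378 near y -0.1793
side jar (0.8, 1) 401 x mid 0.5372 near y -0.1782
side shaker (0.2, 0.5) 229 x mid 0.4484 near y -0.1719
side shaker (0.5, 0.8) 203 x mid 0.4477 near y -0.1697
side shaker (0.8, 1) 186 x mid 0.4481 near y -0.1665
t 0.1 ee [ 0.2541 -0.598   0.4039] q1,7 [ 1.1  -0.07]
rot units [-2.000e-02 -1.000e-02 -1.178e+01] | shift units in present axes [ 8.31 -2.67  0.08] in target axes [6.58 5.73 0.08]
```

Request:
apply_moves(
  gripper=[1,1,1,1,1],
  xyz=[
    [0,0,0],
    [0,0,0],
    [0,0,0],
    [0,0,0],
    [0,0,0],
  ],
  rot=[
    [0,0,-1],
    [0,0,-1],
    [0,0,-1],
    [0,0,-1],
    [0,0,-1],
  ],
)

```text
time_s: 0.6
ee_pos: [0.2541, -0.598, 0.4042]
tcp_rot: [-0.001, 0.913, 0.409, -0.0]
wrist_force: [-0.1, 0.2, 0.2]
opening: 1.0
finger_force: 0.0
```

Request:
apply_moves(
  gripper=[1,1,1,1,1],
  xyz=[
    [0,0,0],
    [0,0,0],
    [0,0,0],
    [0,0,0],
    [0,0,0],
  ],
  rot=[
    [0,0,-1],
    [0,0,-1],
    [0,0,-1],
    [0,0,-1],
    [0,0,-1],
  ],
)

```text
time_s: 1.1
ee_pos: [0.2541, -0.5981, 0.4041]
tcp_rot: [-0.001, 0.803, 0.596, 0.0]
wrist_force: [-0.2, -0.4, 0.7]
opening: 1.003
finger_force: 0.0
```

Request:
apply_moves(
  gripper=[1,1,1,1,1],
  xyz=[
    [0,0,0],
    [0,0,0],
    [0.6,0.5,0],
    [0.66,0.57,0],
    [0.66,0.57,0],
  ],
  rot=[
    [0,0,-1],
    [0,0,-0.8],
    [0,0,0],
    [0,0,0],
    [0,0,0],
  ],
)

```text
time_s: 1.6
ee_pos: [0.3493, -0.5136, 0.4042]
tcp_rot: [-0.0, 0.755, 0.656, 0.0]
wrist_force: [-0.3, 0.9, 0.0]
opening: 1.001
finger_force: 0.0
```

Request:
apply_moves(
  gripper=[1,1,1,1,1],
  xyz=[
    [0.66,0.57,0],
    [0.66,0.57,0],
    [0.66,0.57,0],
    [0.66,0.57,0],
    [0.66,0.57,0],
  ],
  rot=[
    [0,0,0],
    [0,0,0],
    [0,0,0],
    [0,0,0],
    [0,0,0],
  ],
)

```text
time_s: 2.1
ee_pos: [0.5137, -0.3696, 0.4043]
tcp_rot: [-0.0, 0.755, 0.656, -0.0]
wrist_force: [0.1, -0.4, 0.2]
opening: 1.0
finger_force: 0.0
```

Request:
apply_moves(
  gripper=[1,1,1,1],
  xyz=[
    [0.66,0.57,0],
    [0.6,0.6,0],
    [0,0,0],
    [0,0,0],
  ],
  rot=[
    [0,0,0],
    [0,0,0],
    [0,0,0],
    [0,0,0],
  ],
)

```text
time_s: 2.5
ee_pos: [0.58, -0.3155, 0.404]
tcp_rot: [-0.001, 0.754, 0.657, -0.0]
wrist_force: [-0.5, -0.9, -1.0]
opening: 0.999
finger_force: 0.0
```

Run:
```python
from h import *
go(.5843,-.3126,.174,81.9)
o=env.get_obs();p,d=env.snapshot("wrist");cv2.imwrite("pics/w0.png",p[:,:,::-1])
from scipy.spatial.transform import Rotation as R
q=o["tcp_rot"];T=np.eye(4);T[:3,:3]=R.from_quat([q[1],q[2],q[3],q[0]]).as_matrix();T[:3,3]=o["ee_pos"]
# independent check of the tin from the wrist: cloud -> height mask
v,u=np.mgrid[:480,:640];c,r=rays("wrist",np.c_[u.ravel(),v.ravel()],T);P=c+r*d.reshape(-1,1);P=P[d.ravel()>0]
k=P[(P[:,2]>.012)&(P[:,2]<.035)&(abs(P[:,0]-.584)<.08)&(abs(P[:,1]+.313)<.07)];print(len(k),rect(k))
```

```text
t 2.5 ee [ 0.58   -0.3155  0.404 ] q1,7 [0.64 0.15]
rot units [-0.01 -0.01  0.05] | shift units in present axes [0.07 0.08 4.6 ] in target axes [0.07 0.08 4.6 ]
8900 [ 583.3 -313.1   62.9  104.8   -8.8]
```

Request:
apply_moves(
  gripper=[1,1,1,1,1],
  xyz=[
    [0.07,0.07,0.9],
    [0,0,0.9],
    [0,0,0.9],
    [0,0,0.8],
    [0,0,0.5],
  ],
  rot=[
    [0,0,0.1],
    [0,0,0],
    [0,0,0],
    [0,0,0],
    [0,0,0],
  ],
)

```text
time_s: 3.05
ee_pos: [0.5806, -0.3152, 0.2012]
tcp_rot: [-0.002, 0.758, 0.652, -0.002]
wrist_force: [-0.7, -0.3, -0.4]
opening: 1.002
finger_force: 0.0
```

Request:
apply_moves(
  gripper=[1,1,1,1,1],
  xyz=[
    [0,0,0.3],
    [0,0,0.2],
    [0,0,0.1],
    [0,0,0],
    [0,0,0],
  ],
  rot=[
    [0,0,0],
    [0,0,0],
    [0,0,0],
    [0,0,0],
    [0,0,0],
  ],
)

```text
time_s: 3.55
ee_pos: [0.5839, -0.314, 0.176]
tcp_rot: [0.001, 0.757, 0.653, 0.0]
wrist_force: [0.5, -0.5, -0.2]
opening: 1.001
finger_force: 0.0
```

Request:
apply_moves(
  gripper=[0.5,0.5,0.5,0.5,0.5],
  xyz=[
    [0,0,0],
    [0,0,0],
    [0,0,0],
    [0,0,0],
    [0,0,0],
  ],
  rot=[
    [0,0,0],
    [0,0,0],
    [0,0,0],
    [0,0,0],
    [0,0,0],
  ],
)

```text
time_s: 4.05
ee_pos: [0.5837, -0.3138, 0.1761]
tcp_rot: [0.001, 0.757, 0.653, 0.0]
wrist_force: [-2.2, -0.0, 8.2]
opening: 0.678
finger_force: 63.3
```

Request:
apply_moves(
  gripper=[0.5,0.5,0.5,0.5,0.5],
  xyz=[
    [0,0,-0.4],
    [0,0,-0.8],
    [0,0,-1],
    [0,0,-1],
    [0,0,-1],
  ],
  rot=[
    [0,0,0],
    [0,0,0],
    [0,0,0],
    [0,0,-0.5],
    [0,0,-0.5],
  ],
)

```text
time_s: 4.55
ee_pos: [0.5829, -0.3134, 0.3881]
tcp_rot: [0.0, 0.728, 0.686, 0.0]
wrist_force: [1.0, -0.1, -1.8]
opening: 0.682
finger_force: 64.9
```

Request:
apply_moves(
  gripper=[0.5,0.5,0.5,0.5],
  xyz=[
    [0,0,-0.4],
    [0,0,0],
    [0,0,0],
    [0,0,0],
  ],
  rot=[
    [0,0,-1],
    [0,0,-1],
    [0,0,0],
    [0,0,0],
  ],
)

```text
time_s: 4.95
ee_pos: [0.5829, -0.3135, 0.4048]
tcp_rot: [-0.0, 0.667, 0.745, -0.0]
wrist_force: [-0.3, -0.3, -2.1]
opening: 0.683
finger_force: 65.0
```

Run:
```python
from h import *
go(.4863,.0155,.181,97)
o=env.get_obs();print(o["opening"],o["finger_force"])
```

```text
t 4.95 ee [ 0.5829 -0.3135  0.4048] q1,7 [0.67 0.37]
rot units [-0.01 -0.   -0.12] | shift units in present axes [ 6.75 -1.19  4.48] in target axes [ 6.77 -1.12  4.48]
0.6825257930503138 64.9540838599205
```

Request:
apply_moves(
  gripper=[0.5,0.5,0.5,0.5,0.5],
  xyz=[
    [0.4,-0.08,0],
    [0.8,-0.13,0],
    [0.9,-0.15,0],
    [0.9,-0.15,0],
    [0.9,-0.15,0],
  ],
  rot=[
    [0,0,-0.1],
    [0,0,0],
    [0,0,0],
    [0,0,0],
    [0,0,0],
  ],
)

```text
time_s: 5.45
ee_pos: [0.5259, -0.1224, 0.4042]
tcp_rot: [-0.001, 0.663, 0.748, -0.0]
wrist_force: [0.5, 1.0, -1.4]
opening: 0.679
finger_force: 64.9
```

Request:
apply_moves(
  gripper=[0.5,0.5,0.5,0.5,0.5],
  xyz=[
    [0.9,-0.15,0],
    [0.9,-0.15,0],
    [0.7,-0.1,0.1],
    [0.37,-0.06,0.3],
    [0,0,0.6],
  ],
  rot=[
    [0,0,0],
    [0,0,0],
    [0,0,0],
    [0,0,0],
    [0,0,0],
  ],
)

```text
time_s: 5.95
ee_pos: [0.4864, 0.0191, 0.3558]
tcp_rot: [0.001, 0.661, 0.75, 0.002]
wrist_force: [0.1, -0.4, -0.9]
opening: 0.68
finger_force: 65.0
```

Request:
apply_moves(
  gripper=[0.5,0.5,0.5,0.5,0.5],
  xyz=[
    [0,0,0.8],
    [0,0,0.8],
    [0,0,0.6],
    [0,0,0],
    [0,0,0],
  ],
  rot=[
    [0,0,0],
    [0,0,0],
    [0,0,0],
    [0,0,0],
    [0,0,0],
  ],
)

```text
time_s: 6.45
ee_pos: [0.4866, 0.0157, 0.2449]
tcp_rot: [-0.0, 0.663, 0.749, -0.0]
wrist_force: [1.1, -0.1, -1.9]
opening: 0.68
finger_force: 65.4
```

Run:
```python
from h import *
go(.4863,.0155,.181,97)
```

```text
t 6.45 ee [0.4866 0.0157 0.2449] q1,7 [ 0.21 -0.34]
rot units [-0.01 -0.   -0.  ] | shift units in present axes [-0.   -0.    1.28] in target axes [-0.   -0.01  1.28]
```

Request:
apply_moves(
  gripper=[0.5,0.5,0.5,0.5,0.5],
  xyz=[
    [0,0,0.5],
    [0,0,0.4],
    [0,0,0.2],
    [0,0,0.16],
    [0,0,0],
  ],
  rot=[
    [0,0,0],
    [0,0,0],
    [0,0,0],
    [0,0,0],
    [0,0,0],
  ],
)

```text
time_s: 6.95
ee_pos: [0.4868, 0.0155, 0.182]
tcp_rot: [0.0, 0.663, 0.749, 0.0]
wrist_force: [-0.3, 0.4, -1.5]
opening: 0.68
finger_force: 65.4
```

Request:
apply_moves(
  gripper=[0.9,0.9,0.9,0.9,0.9],
  xyz=[
    [0,0,0],
    [0,0,0],
    [0,0,0],
    [0,0,0],
    [0,0,0],
  ],
  rot=[
    [0,0,0],
    [0,0,0],
    [0,0,0],
    [0,0,0],
    [0,0,0],
  ],
)

```text
time_s: 7.45
ee_pos: [0.4867, 0.0155, 0.1819]
tcp_rot: [0.0, 0.663, 0.749, 0.0]
wrist_force: [0.2, -0.5, -0.1]
opening: 0.902
finger_force: 0.0
```

Request:
apply_moves(
  gripper=[0.9,0.9,0.9,1,1],
  xyz=[
    [0,0,-0.4],
    [0,0,-0.8],
    [0,0,-1],
    [0,0,-1],
    [0,0,-1],
  ],
  rot=[
    [0,0,0],
    [0,0,0],
    [0,0,0],
    [0,0,0],
    [0,0,0],
  ],
)

```text
time_s: 7.95
ee_pos: [0.4861, 0.0155, 0.3937]
tcp_rot: [-0.0, 0.662, 0.749, -0.0]
wrist_force: [0.6, 0.2, -0.8]
opening: 0.998
finger_force: 0.0
```

Request:
apply_moves(
  gripper=[1,1],
  xyz=[
    [0,0,-0.3],
    [0,0,0],
  ],
  rot=[
    [0,0,1],
    [0,0,0.7],
  ],
)

```text
time_s: 8.15
ee_pos: [0.4874, 0.0157, 0.41]
tcp_rot: [0.002, 0.717, 0.697, 0.002]
wrist_force: [0.3, 0.0, -0.6]
opening: 1.0
finger_force: 0.0
```

Run:
```python
from h import *
go(.432,-.2945,.172,88.4)
```

```text
t 8.15 ee [0.4874 0.0157 0.41  ] q1,7 [ 0.31 -0.32]
rot units [ 0.07  0.   -0.02] | shift units in present axes [-6.23 -0.95  4.75] in target axes [-6.23 -0.93  4.76]
```

Request:
apply_moves(
  gripper=[1,1,1,1,1],
  xyz=[
    [-0.5,-0.07,0],
    [-0.9,-0.14,0],
    [-0.9,-0.14,0],
    [-0.9,-0.14,0],
    [-0.9,-0.14,0],
  ],
  rot=[
    [0,0,0],
    [0,0,0],
    [0,0,0],
    [0,0,0],
    [0,0,0],
  ],
)

```text
time_s: 8.65
ee_pos: [0.449, -0.1902, 0.4068]
tcp_rot: [0.0, 0.716, 0.698, -0.0]
wrist_force: [0.7, -0.5, -0.1]
opening: 1.002
finger_force: 0.0
```

Request:
apply_moves(
  gripper=[1,1,1,1,1],
  xyz=[
    [-0.9,-0.14,0],
    [-0.8,-0.1,0],
    [-0.43,-0.06,0.2],
    [0,0,0.6],
    [0,0,0.8],
  ],
  rot=[
    [0,0,0],
    [0,0,0],
    [0,0,0],
    [0,0,0],
    [0,0,0],
  ],
)

```text
time_s: 9.15
ee_pos: [0.4323, -0.2961, 0.3272]
tcp_rot: [0.002, 0.717, 0.697, 0.0]
wrist_force: [0.3, -0.9, -1.0]
opening: 1.002
finger_force: 0.0
```

Request:
apply_moves(
  gripper=[1,1,1,1,1],
  xyz=[
    [0,0,0.8],
    [0,0,0.6],
    [0,0,0.3],
    [0,0,0],
    [0,0,0],
  ],
  rot=[
    [0,0,0],
    [0,0,0],
    [0,0,0],
    [0,0,0],
    [0,0,0],
  ],
)

```text
time_s: 9.65
ee_pos: [0.4323, -0.2947, 0.242]
tcp_rot: [0.0, 0.716, 0.698, 0.0]
wrist_force: [0.5, -0.6, 0.9]
opening: 1.003
finger_force: 0.0
```

Run:
```python
from h import *
go(.432,-.2945,.175,88.4)
```

```text
t 9.65 ee [ 0.4323 -0.2947  0.242 ] q1,7 [0.73 0.25]
rot units [ 0.   -0.    0.03] | shift units in present axes [ 0.   -0.01  1.34] in target axes [ 0.   -0.01  1.34]
```

Request:
apply_moves(
  gripper=[1,1,1,1,1],
  xyz=[
    [0,0,0.5],
    [0,0,0.4],
    [0,0,0.3],
    [0,0,0.14],
    [0,0,0],
  ],
  rot=[
    [0,0,0],
    [0,0,0],
    [0,0,0],
    [0,0,0],
    [0,0,0],
  ],
)

```text
time_s: 10.15
ee_pos: [0.4321, -0.2946, 0.1746]
tcp_rot: [-0.0, 0.716, 0.698, -0.0]
wrist_force: [0.0, -0.9, 0.1]
opening: 0.997
finger_force: 0.0
```

Request:
apply_moves(
  gripper=[0.4,0.4,0.4,0.4,0.4],
  xyz=[
    [0,0,0],
    [0,0,0],
    [0,0,0],
    [0,0,0],
    [0,0,0],
  ],
  rot=[
    [0,0,0],
    [0,0,0],
    [0,0,0],
    [0,0,0],
    [0,0,0],
  ],
)

```text
time_s: 10.65
ee_pos: [0.4324, -0.2949, 0.1762]
tcp_rot: [0.001, 0.716, 0.698, -0.0]
wrist_force: [-1.9, 1.5, 12.2]
opening: 0.587
finger_force: 60.0
```

Request:
apply_moves(
  gripper=[0.4,0.4],
  xyz=[
    [0,0,0],
    [0,0,0],
  ],
  rot=[
    [0,0,0],
    [0,0,0],
  ],
)

```text
time_s: 10.85
ee_pos: [0.4324, -0.2949, 0.1762]
tcp_rot: [0.001, 0.716, 0.698, -0.0]
wrist_force: [-2.8, 1.4, 11.6]
opening: 0.587
finger_force: 60.1
```

Request:
apply_moves(
  gripper=[0.4,0.4,0.4,0.4,0.4],
  xyz=[
    [0,0,-0.3],
    [0,0,-0.7],
    [0,0,-0.9],
    [0,0,-1],
    [0,0,-0.8],
  ],
  rot=[
    [0,0,0],
    [0,0,0],
    [0,0,0.4],
    [0,0,0.5],
    [0,0,0.5],
  ],
)

```text
time_s: 11.35
ee_pos: [0.4321, -0.2945, 0.3635]
tcp_rot: [0.001, 0.758, 0.652, 0.001]
wrist_force: [0.7, -0.6, -0.4]
opening: 0.59
finger_force: 62.6
```

Request:
apply_moves(
  gripper=[0.4,0.4],
  xyz=[
    [0,0,-0.4],
    [0,0,0],
  ],
  rot=[
    [0,0,0],
    [0,0,0],
  ],
)

```text
time_s: 11.55
ee_pos: [0.4329, -0.295, 0.384]
tcp_rot: [0.004, 0.757, 0.653, 0.001]
wrist_force: [0.3, -0.3, -0.2]
opening: 0.585
finger_force: 62.6
```

Run:
```python
from h import *
go(.4803,.2868,.182,81.5)
o=env.get_obs();print(o["opening"],o["finger_force"])
```

```text
t 11.55 ee [ 0.4329 -0.295   0.384 ] q1,7 [0.77 0.23]
rot units [0.08 0.04 0.  ] | shift units in present axes [11.66 -0.8   4.  ] in target axes [11.65 -0.78  4.04]
0.5848189021023755 62.6182521879673
```

Request:
apply_moves(
  gripper=[0.4,0.4,0.4,0.4,0.4],
  xyz=[
    [0.5,-0.03,0],
    [0.9,-0.06,0],
    [0.95,-0.07,0],
    [0.95,-0.07,0],
    [0.95,-0.07,0],
  ],
  rot=[
    [0,0,0],
    [0,0,0],
    [0,0,0],
    [0,0,0],
    [0,0,0],
  ],
)

```text
time_s: 12.05
ee_pos: [0.4478, -0.0805, 0.3792]
tcp_rot: [-0.0, 0.757, 0.653, -0.0]
wrist_force: [1.2, 0.2, -0.1]
opening: 0.59
finger_force: 62.6
```

Request:
apply_moves(
  gripper=[0.4,0.4,0.4,0.4,0.4],
  xyz=[
    [0.95,-0.06,0],
    [0.95,-0.06,0],
    [0.95,-0.06,0],
    [0.95,-0.06,0],
    [0.95,-0.06,0],
  ],
  rot=[
    [0,0,0],
    [0,0,0],
    [0,0,0],
    [0,0,0],
    [0,0,0],
  ],
)

```text
time_s: 12.55
ee_pos: [0.468, 0.1564, 0.3792]
tcp_rot: [-0.0, 0.757, 0.653, -0.001]
wrist_force: [0.9, 0.1, 0.6]
opening: 0.587
finger_force: 62.6
```

Request:
apply_moves(
  gripper=[0.4,0.4,0.4,0.4,0.4],
  xyz=[
    [0.95,-0.06,0],
    [0.8,-0.06,0],
    [0.5,-0.04,0.4],
    [0.35,-0.02,0.7],
    [0,0,0.9],
  ],
  rot=[
    [0,0,0],
    [0,0,0],
    [0,0,0],
    [0,0,0],
    [0,0,0],
  ],
)

```text
time_s: 13.05
ee_pos: [0.4786, 0.2882, 0.2796]
tcp_rot: [-0.001, 0.756, 0.654, 0.002]
wrist_force: [-0.0, -0.6, 0.1]
opening: 0.584
finger_force: 62.6
```

Request:
apply_moves(
  gripper=[0.4,0.4,0.4,0.4],
  xyz=[
    [0,0,0.5],
    [0,0,0.2],
    [0,0,0],
    [0,0,0],
  ],
  rot=[
    [0,0,0],
    [0,0,0],
    [0,0,0],
    [0,0,0],
  ],
)

```text
time_s: 13.45
ee_pos: [0.4794, 0.285, 0.2457]
tcp_rot: [0.0, 0.757, 0.653, 0.001]
wrist_force: [0.3, -0.0, -0.1]
opening: 0.585
finger_force: 62.6
```

Run:
```python
from h import *
go(.4803,.2868,.182,81.5)
o=env.get_obs();print(o["opening"],o["finger_force"])
```

```text
t 13.45 ee [0.4794 0.285  0.2457] q1,7 [-0.28 -1.12]
rot units [ 0.01 -0.01  0.  ] | shift units in present axes [0.04 0.01 1.27] in target axes [0.04 0.01 1.27]
0.5852780790496036 62.62010559439659
```

Request:
apply_moves(
  gripper=[0.4,0.4,0.4,0.4,0.4],
  xyz=[
    [0.04,0,0.5],
    [0,0,0.4],
    [0,0,0.2],
    [0,0,0.17],
    [0,0,0],
  ],
  rot=[
    [0,0,0],
    [0,0,0],
    [0,0,0],
    [0,0,0],
    [0,0,0],
  ],
)

```text
time_s: 13.95
ee_pos: [0.4794, 0.2867, 0.1812]
tcp_rot: [0.0, 0.757, 0.653, -0.0]
wrist_force: [-0.1, 1.0, -0.4]
opening: 0.584
finger_force: 62.6
```

Request:
apply_moves(
  gripper=[0.85,0.85,0.85,0.85,0.85],
  xyz=[
    [0,0,0],
    [0,0,0],
    [0,0,0],
    [0,0,0],
    [0,0,0],
  ],
  rot=[
    [0,0,0],
    [0,0,0],
    [0,0,0],
    [0,0,0],
    [0,0,0],
  ],
)

```text
time_s: 14.45
ee_pos: [0.4793, 0.2867, 0.1814]
tcp_rot: [0.0, 0.757, 0.653, 0.0]
wrist_force: [-0.5, -0.1, 0.7]
opening: 0.846
finger_force: 0.0
```

Request:
apply_moves(
  gripper=[0.85,0.85,0.85,1,1],
  xyz=[
    [0,0,-0.4],
    [0,0,-0.8],
    [0,0,-1],
    [0,0,-1],
    [0,0,-1],
  ],
  rot=[
    [0,0,0],
    [0,0,0],
    [0,0,-1],
    [0,0,-1],
    [0,0,-1],
  ],
)

```text
time_s: 14.95
ee_pos: [0.4789, 0.2865, 0.3932]
tcp_rot: [0.0, 0.664, 0.747, -0.0]
wrist_force: [1.7, 0.6, -0.2]
opening: 1.0
finger_force: 0.0
```

Request:
apply_moves(
  gripper=[1,1,1,1,1],
  xyz=[
    [0,0,0],
    [0,0,0],
    [0,0,0],
    [0,0,0],
    [0,0,0],
  ],
  rot=[
    [0,0,-1],
    [0,0,-1],
    [0,0,-1],
    [0,0,-1],
    [0,0,-1],
  ],
)

```text
time_s: 15.45
ee_pos: [0.4792, 0.2866, 0.3912]
tcp_rot: [0.0, 0.487, 0.873, -0.0]
wrist_force: [0.8, 0.5, -0.3]
opening: 1.003
finger_force: 0.0
```

Request:
apply_moves(
  gripper=[1,1,1,1,1],
  xyz=[
    [0,0,0],
    [0,0,0],
    [0,0,0],
    [0,0,0],
    [0,0,0],
  ],
  rot=[
    [0,0,-1],
    [0,0,-1],
    [0,0,-1],
    [0,0,-1],
    [0,0,-1],
  ],
)

```text
time_s: 15.95
ee_pos: [0.4792, 0.2866, 0.3911]
tcp_rot: [-0.0, 0.286, 0.958, -0.0]
wrist_force: [0.6, 0.5, -0.7]
opening: 0.998
finger_force: 0.0
```

Request:
apply_moves(
  gripper=[1,1,1,1,1],
  xyz=[
    [0,0,0],
    [0,0,0],
    [0,0,0],
    [0,0,0],
    [0,0,0],
  ],
  rot=[
    [0,0,-1],
    [0,0,-1],
    [0,0,-1],
    [0,0,-1],
    [0,0,-1],
  ],
)

```text
time_s: 16.45
ee_pos: [0.4792, 0.2866, 0.3912]
tcp_rot: [-0.0, 0.072, 0.997, -0.0]
wrist_force: [-0.6, -0.7, 1.2]
opening: 1.001
finger_force: 0.0
```

Run:
```python
from h import *
go(.4483,-.1485,.218,180)
p,d=env.snapshot("top");cv2.imwrite("pics/top1.png",p[60:360,100:520,::-1])
```

```text
t 16.45 ee [0.4792 0.2866 0.3912] q1,7 [0.05 0.39]
rot units [-0.   -0.   -1.65] | shift units in present axes [-0.64 -8.7   3.47] in target axes [ 0.62 -8.7   3.46]
```

View pics/top1.png

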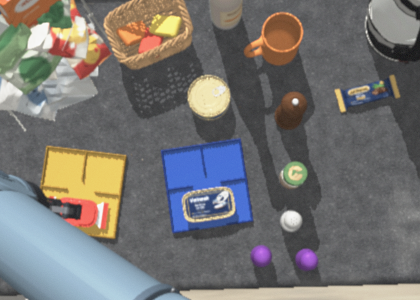

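The tin lies in the blue tray's long bay, at (209,204) in the crop. The packet is in the yellow one at about (85,212), partly hidden by the arm. Next is the clear shaker.

Request:
apply_moves(
  gripper=[1,1,1,1,1],
  xyz=[
    [0,0,0],
    [0,0,0],
    [0.05,-0.5,0],
    [0.06,-0.9,0],
    [0.06,-0.9,0],
  ],
  rot=[
    [0,0,-1],
    [0,0,-0.65],
    [0,0,0],
    [0,0,0],
    [0,0,0],
  ],
)

```text
time_s: 17.0
ee_pos: [0.4699, 0.1709, 0.3911]
tcp_rot: [-0.0, 0.002, 1.0, 0.0]
wrist_force: [0.7, 0.1, -0.1]
opening: 0.999
finger_force: 0.0
```

Request:
apply_moves(
  gripper=[1,1,1,1,1],
  xyz=[
    [0.07,-0.9,0],
    [0.07,-0.9,0],
    [0.07,-0.9,0],
    [0.07,-0.9,0],
    [0.07,-0.9,0],
  ],
  rot=[
    [0,0,0],
    [0,0,0],
    [0,0,0],
    [0,0,0],
    [0,0,0],
  ],
)

```text
time_s: 17.5
ee_pos: [0.4514, -0.055, 0.3914]
tcp_rot: [0.0, 0.003, 1.0, -0.0]
wrist_force: [0.6, 0.2, 0.7]
opening: 0.999
finger_force: 0.0
```

Request:
apply_moves(
  gripper=[1,1,1,1,1],
  xyz=[
    [0.07,-0.9,0],
    [0.03,-0.7,0],
    [0,-0.3,0.4],
    [0,0,0.8],
    [0,0,0],
  ],
  rot=[
    [0,0,0],
    [0,0,0],
    [0,0,0],
    [0,0,0],
    [0,0,0],
  ],
)

```text
time_s: 18.0
ee_pos: [0.4444, -0.1487, 0.3279]
tcp_rot: [-0.004, 0.003, 1.0, 0.001]
wrist_force: [-0.7, 0.2, 0.6]
opening: 1.001
finger_force: 0.0
```

Run:
```python
from h import *
go(.4483,-.1485,.217,180)
```

```text
t 18.0 ee [ 0.4444 -0.1487  0.3279] q1,7 [0.96 1.31]
rot units [ 0.03 -0.08 -0.07] | shift units in present axes [-0.09 -0.    2.22] in target axes [-0.08  0.    2.22]
```

Request:
apply_moves(
  gripper=[1,1,1,1,1],
  xyz=[
    [-0.06,0,0.5],
    [0,0,0.7],
    [0,0,0.6],
    [0,0,0.4],
    [0,0,0],
  ],
  rot=[
    [0,0,0],
    [0,0,0],
    [0,0,0],
    [0,0,0],
    [0,0,0],
  ],
)

```text
time_s: 18.5
ee_pos: [0.4493, -0.1475, 0.2206]
tcp_rot: [-0.001, 0.002, 1.0, 0.0]
wrist_force: [-1.1, 0.5, 0.9]
opening: 0.999
finger_force: 0.0
```

Request:
apply_moves(
  gripper=[0.25,0.25,0.25,0.25,0.25],
  xyz=[
    [0,0,0],
    [0,0,0],
    [0,0,0],
    [0,0,0],
    [0,0,0],
  ],
  rot=[
    [0,0,0],
    [0,0,0],
    [0,0,0],
    [0,0,0],
    [0,0,0],
  ],
)

```text
time_s: 19.0
ee_pos: [0.4502, -0.1483, 0.2227]
tcp_rot: [0.001, 0.002, 1.0, -0.001]
wrist_force: [-2.6, -0.1, 13.5]
opening: 0.387
finger_force: 58.9
```

Request:
apply_moves(
  gripper=[0.25,0.25,0.25],
  xyz=[
    [0,0,0],
    [0,0,0],
    [0,0,0],
  ],
  rot=[
    [0,0,0],
    [0,0,0],
    [0,0,0],
  ],
)

```text
time_s: 19.3
ee_pos: [0.4502, -0.1483, 0.2227]
tcp_rot: [0.001, 0.002, 1.0, -0.001]
wrist_force: [-2.0, -0.2, 13.3]
opening: 0.388
finger_force: 58.9
```

Request:
apply_moves(
  gripper=[0.25,0.25,0.25,0.25,0.25],
  xyz=[
    [0,0,-0.3],
    [0,0,-0.7],
    [0,0,-0.9],
    [0,0,-0.9],
    [0,0,-0.4],
  ],
  rot=[
    [0,0,0],
    [0,0,0],
    [0,0,0],
    [0,0,0],
    [0,0,0],
  ],
)

```text
time_s: 19.8
ee_pos: [0.4504, -0.1478, 0.3851]
tcp_rot: [0.002, 0.002, 1.0, -0.001]
wrist_force: [0.0, -0.2, -0.4]
opening: 0.382
finger_force: 60.2
```

Run:
```python
from h import *
go(.5657,.0666,.2275,180)
```

```text
t 19.8 ee [ 0.4504 -0.1478  0.3851] q1,7 [1.02 1.39]
rot units [-0.02  0.05 -0.04] | shift units in present axes [-2.28  4.3   3.15] in target axes [-2.31  4.29  3.15]
```

Request:
apply_moves(
  gripper=[0.25,0.25,0.25,0.25,0.25],
  xyz=[
    [-0.2,0.4,0],
    [-0.4,0.75,0],
    [-0.4,0.75,0],
    [-0.4,0.75,0],
    [-0.4,0.75,0],
  ],
  rot=[
    [0,0,0],
    [0,0,0],
    [0,0,0],
    [0,0,0],
    [0,0,0],
  ],
)

```text
time_s: 20.3
ee_pos: [0.5406, 0.0228, 0.3816]
tcp_rot: [0.0, 0.002, 1.0, -0.0]
wrist_force: [0.5, -0.6, -0.6]
opening: 0.387
finger_force: 60.1
```

Request:
apply_moves(
  gripper=[0.25,0.25,0.25,0.25,0.25],
  xyz=[
    [-0.3,0.6,0],
    [-0.2,0.29,0.5],
    [0,0,0.7],
    [0,0,0.7],
    [0,0,0],
  ],
  rot=[
    [0,0,0],
    [0,0,0],
    [0,0,0],
    [0,0,0],
    [0,0,0],
  ],
)

```text
time_s: 20.8
ee_pos: [0.5634, 0.065, 0.2825]
tcp_rot: [-0.004, 0.002, 1.0, -0.001]
wrist_force: [-0.2, -0.7, -0.6]
opening: 0.384
finger_force: 60.1
```

Run:
```python
from h import *
go(.5657,.0666,.2275,180)
```

```text
t 20.8 ee [0.5634 0.065  0.2825] q1,7 [0.4  0.84]
rot units [-0.02 -0.09 -0.04] | shift units in present axes [-0.05  0.03  1.1 ] in target axes [-0.05  0.03  1.1 ]
```

Request:
apply_moves(
  gripper=[0.25,0.25,0.25,0.25,0.25],
  xyz=[
    [-0.03,0.03,0.4],
    [0,0,0.3],
    [0,0,0.2],
    [0,0,0.1],
    [0,0,0],
  ],
  rot=[
    [0,0,0],
    [0,0,0],
    [0,0,0],
    [0,0,0],
    [0,0,0],
  ],
)

```text
time_s: 21.3
ee_pos: [0.5668, 0.0673, 0.2358]
tcp_rot: [-0.0, 0.002, 1.0, -0.0]
wrist_force: [-0.1, -0.4, -0.9]
opening: 0.382
finger_force: 60.1
```

Request:
apply_moves(
  gripper=[0.25,0.25],
  xyz=[
    [0,0,0],
    [0,0,0],
  ],
  rot=[
    [0,0,0],
    [0,0,0],
  ],
)

```text
time_s: 21.5
ee_pos: [0.5672, 0.0675, 0.2368]
tcp_rot: [0.001, 0.002, 1.0, 0.0]
wrist_force: [-0.3, 0.6, -1.6]
opening: 0.382
finger_force: 60.1
```

Run:
```python
from h import *
go(.5657,.0666,.2275,180)
```

```text
t 21.5 ee [0.5672 0.0675 0.2368] q1,7 [0.36 0.79]
rot units [ 0.    0.01 -0.05] | shift units in present axes [ 0.03 -0.02  0.19] in target axes [ 0.03 -0.02  0.19]
```

Request:
apply_moves(
  gripper=[0.25,0.25,0.25,0.25],
  xyz=[
    [0,0,0.1],
    [0,0,0.08],
    [0,0,0],
    [0,0,0],
  ],
  rot=[
    [0,0,0],
    [0,0,0],
    [0,0,0],
    [0,0,0],
  ],
)

```text
time_s: 21.9
ee_pos: [0.5668, 0.0674, 0.227]
tcp_rot: [-0.0, 0.002, 1.0, -0.0]
wrist_force: [0.1, 0.1, -1.5]
opening: 0.385
finger_force: 60.1
```

Request:
apply_moves(
  gripper=[0.65,0.65,0.65,0.65,0.65],
  xyz=[
    [0,0,0],
    [0,0,0],
    [0,0,0],
    [0,0,0],
    [0,0,0],
  ],
  rot=[
    [0,0,0],
    [0,0,0],
    [0,0,0],
    [0,0,0],
    [0,0,0],
  ],
)

```text
time_s: 22.4
ee_pos: [0.5669, 0.0674, 0.2272]
tcp_rot: [0.0, 0.002, 1.0, 0.0]
wrist_force: [0.8, -0.5, -0.3]
opening: 0.653
finger_force: 0.0
```

Request:
apply_moves(
  gripper=[0.65,0.65,0.65,0.65,0.65],
  xyz=[
    [0,0,-0.3],
    [0,0,-0.7],
    [0,0,-0.9],
    [0,0,-1],
    [0,0,-0.6],
  ],
  rot=[
    [0,0,0],
    [0,0,0],
    [0,0,0],
    [0,0,0],
    [0,0,0],
  ],
)

```text
time_s: 22.9
ee_pos: [0.5671, 0.0683, 0.407]
tcp_rot: [0.002, 0.002, 1.0, 0.0]
wrist_force: [1.4, 0.4, 0.3]
opening: 0.654
finger_force: 0.0
```

Run:
```python
from h import *
go(.538,-.153,.229,180)
```

```text
t 22.9 ee [0.5671 0.0683 0.407 ] q1,7 [0.48 0.95]
rot units [ 0.01  0.05 -0.04] | shift units in present axes [ 0.58 -4.43  3.55] in target axes [ 0.58 -4.43  3.56]
```

Request:
apply_moves(
  gripper=[1,1,1,1,1],
  xyz=[
    [-0.2,-0.4,0],
    [-0.36,-0.8,0],
    [-0.36,-0.8,0],
    [-0.36,-0.8,0],
    [-0.36,-0.8,0],
  ],
  rot=[
    [0,0,0],
    [0,0,0],
    [0,0,0],
    [0,0,0],
    [0,0,0],
  ],
)

```text
time_s: 23.4
ee_pos: [0.6485, -0.1146, 0.4036]
tcp_rot: [0.0, 0.002, 1.0, -0.0]
wrist_force: [0.9, 0.5, 0.5]
opening: 0.997
finger_force: 0.0
```

Request:
apply_moves(
  gripper=[1,1,1,1],
  xyz=[
    [-0.3,-0.6,0],
    [-0.1,-0.24,0],
    [0,0,0],
    [0,0,0],
  ],
  rot=[
    [0,0,0],
    [0,0,0],
    [0,0,0],
    [0,0,0],
  ],
)

```text
time_s: 23.8
ee_pos: [0.6676, -0.1531, 0.4028]
tcp_rot: [0.0, 0.001, 1.0, 0.001]
wrist_force: [-0.6, 0.2, -1.3]
opening: 1.003
finger_force: 0.0
```

Run:
```python
from h import *
go(.667,-.1535,.276,180)
p,d=env.snapshot("side");cv2.imwrite("pics/side1.png",p[140:440,160:480,::-1].copy())
```

```text
t 23.8 ee [ 0.6676 -0.1531  0.4028] q1,7 [0.67 1.34]
rot units [ 0.02  0.   -0.02] | shift units in present axes [ 0.01 -0.01  2.54] in target axes [ 0.01 -0.01  2.54]
```

View pics/side1.png

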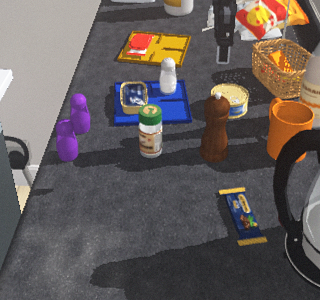

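The shaker stands in the blue tray's far square bay at (168,75). The packet lies in the yellow long bay at (141,45), and the mill at (215,130) is directly under the gripper.

Request:
apply_moves(
  gripper=[1,1,1,1,1],
  xyz=[
    [0,0,0.5],
    [0,0,0.8],
    [0,0,0.7],
    [0,0,0.4],
    [0,0,0.14],
  ],
  rot=[
    [0,0,0],
    [0,0,0],
    [0,0,0],
    [0,0,0],
    [0,0,0],
  ],
)

```text
time_s: 24.35
ee_pos: [0.6672, -0.1536, 0.2734]
tcp_rot: [-0.002, 0.001, 1.0, 0.001]
wrist_force: [-0.2, 0.7, 0.1]
opening: 0.999
finger_force: 0.0
```

Request:
apply_moves(
  gripper=[1,1],
  xyz=[
    [0,0,0],
    [0,0,0],
  ],
  rot=[
    [0,0,0],
    [0,0,0],
  ],
)

```text
time_s: 24.55
ee_pos: [0.6688, -0.1545, 0.2771]
tcp_rot: [0.001, 0.002, 1.0, 0.0]
wrist_force: [0.2, 0.1, 1.1]
opening: 0.999
finger_force: 0.0
```

Request:
apply_moves(
  gripper=[0.3,0.3,0.3,0.3,0.3],
  xyz=[
    [0,0,0],
    [0,0,0],
    [0,0,0],
    [0,0,0],
    [0,0,0],
  ],
  rot=[
    [0,0,0],
    [0,0,0],
    [0,0,0],
    [0,0,0],
    [0,0,0],
  ],
)

```text
time_s: 25.05
ee_pos: [0.6686, -0.1551, 0.2766]
tcp_rot: [0.001, 0.002, 1.0, -0.0]
wrist_force: [-0.5, -0.3, 6.1]
opening: 0.537
finger_force: 61.1
```

Request:
apply_moves(
  gripper=[0.3,0.3,0.3],
  xyz=[
    [0,0,0],
    [0,0,0],
    [0,0,0],
  ],
  rot=[
    [0,0,0],
    [0,0,0],
    [0,0,0],
  ],
)

```text
time_s: 25.35
ee_pos: [0.6685, -0.1551, 0.2766]
tcp_rot: [0.001, 0.002, 1.0, -0.0]
wrist_force: [-0.9, -0.1, 5.4]
opening: 0.531
finger_force: 61.1
```

Request:
apply_moves(
  gripper=[0.3,0.3,0.3,0.3,0.3],
  xyz=[
    [0,0,-0.3],
    [0,0,-0.6],
    [0,0,-0.7],
    [0,0,-0.3],
    [0,0,0],
  ],
  rot=[
    [0,0,0],
    [0,0,0],
    [0,0,0],
    [0,0,0],
    [0,0,0],
  ],
)

```text
time_s: 25.85
ee_pos: [0.6687, -0.1549, 0.3729]
tcp_rot: [0.002, 0.002, 1.0, -0.0]
wrist_force: [-0.4, -0.7, -2.4]
opening: 0.533
finger_force: 62.1
```

Run:
```python
from h import *
go(.5757,-.0148,.281,180)
o=env.get_obs();print(o["opening"],o["finger_force"])
```

```text
t 25.85 ee [ 0.6687 -0.1549  0.3729] q1,7 [0.67 1.32]
rot units [-0.01  0.05 -0.05] | shift units in present axes [1.88 2.79 1.83] in target axes [1.86 2.8  1.84]
0.5327026843282369 62.082451372480136
```

Request:
apply_moves(
  gripper=[0.3,0.3,0.3,0.3,0.3],
  xyz=[
    [0.2,0.3,0],
    [0.4,0.6,0],
    [0.45,0.7,0],
    [0.45,0.7,0],
    [0.36,0.5,0],
  ],
  rot=[
    [0,0,0],
    [0,0,0],
    [0,0,0],
    [0,0,0],
    [0,0,0],
  ],
)

```text
time_s: 26.35
ee_pos: [0.5733, -0.0124, 0.3685]
tcp_rot: [-0.002, 0.001, 1.0, 0.0]
wrist_force: [1.0, 0.1, -1.7]
opening: 0.536
finger_force: 62.1
```

Request:
apply_moves(
  gripper=[0.3,0.3,0.3,0.3,0.3],
  xyz=[
    [0,0,0.4],
    [0,0,0.6],
    [0,0,0.5],
    [0,0,0],
    [0,0,0],
  ],
  rot=[
    [0,0,0],
    [0,0,0],
    [0,0,0],
    [0,0,0],
    [0,0,0],
  ],
)

```text
time_s: 26.85
ee_pos: [0.5752, -0.0147, 0.2945]
tcp_rot: [-0.001, 0.002, 1.0, 0.0]
wrist_force: [0.3, 0.1, -1.8]
opening: 0.534
finger_force: 62.4
```

Run:
```python
from h import *
go(.5757,-.0148,.281,180)
o=env.get_obs();print(o["opening"],o["finger_force"])
```

```text
t 26.85 ee [ 0.5752 -0.0147  0.2945] q1,7 [0.54 1.  ]
rot units [ 0.01 -0.03 -0.04] | shift units in present axes [-0.01 -0.    0.27] in target axes [-0.01 -0.    0.27]
0.533751766667059 62.379173641093075
```

Request:
apply_moves(
  gripper=[0.3,0.3,0.3,0.3,0.3],
  xyz=[
    [0,0,0.12],
    [0,0,0.1],
    [0,0,0.05],
    [0,0,0],
    [0,0,0],
  ],
  rot=[
    [0,0,0],
    [0,0,0],
    [0,0,0],
    [0,0,0],
    [0,0,0],
  ],
)

```text
time_s: 27.35
ee_pos: [0.5757, -0.0147, 0.2819]
tcp_rot: [0.0, 0.002, 1.0, -0.0]
wrist_force: [0.4, 0.4, -1.7]
opening: 0.533
finger_force: 62.4
```

Request:
apply_moves(
  gripper=[0.75,0.75,0.75,0.75,0.75],
  xyz=[
    [0,0,0],
    [0,0,0],
    [0,0,0],
    [0,0,0],
    [0,0,0],
  ],
  rot=[
    [0,0,0],
    [0,0,0],
    [0,0,0],
    [0,0,0],
    [0,0,0],
  ],
)

```text
time_s: 27.85
ee_pos: [0.5756, -0.0146, 0.2818]
tcp_rot: [0.0, 0.002, 1.0, -0.0]
wrist_force: [-0.6, 0.5, 0.0]
opening: 0.751
finger_force: 0.0
```

Request:
apply_moves(
  gripper=[0.75,0.75,0.75,0.75,1],
  xyz=[
    [0,0,-0.3],
    [0,0,-0.7],
    [0,0,-0.9],
    [0,0,-0.6],
    [0,0,0],
  ],
  rot=[
    [0,0,0],
    [0,0,0],
    [0,0,0],
    [0,0,0],
    [0,0,0],
  ],
)

```text
time_s: 28.35
ee_pos: [0.5769, -0.0136, 0.4123]
tcp_rot: [0.004, 0.002, 1.0, 0.0]
wrist_force: [-0.7, 0.3, 0.0]
opening: 0.897
finger_force: 0.0
```

Run:
```python
from h import *
go(.538,-.153,.229,180)
```

```text
t 28.35 ee [ 0.5769 -0.0136  0.4123] q1,7 [0.61 1.1 ]
rot units [ 0.    0.1  -0.04] | shift units in present axes [ 0.8  -2.79  3.66] in target axes [ 0.78 -2.79  3.67]
```

Now the jar.

Request:
apply_moves(
  gripper=[1,1,1,1,1],
  xyz=[
    [0.1,-0.4,0],
    [0.22,-0.8,0],
    [0.22,-0.8,0],
    [0.17,-0.5,0],
    [0.07,-0.29,0],
  ],
  rot=[
    [0,0,0],
    [0,0,0],
    [0,0,0],
    [0,0,0],
    [0,0,0],
  ],
)

```text
time_s: 28.85
ee_pos: [0.535, -0.1567, 0.4066]
tcp_rot: [-0.001, 0.004, 1.0, -0.001]
wrist_force: [0.7, -0.4, -0.6]
opening: 1.002
finger_force: 0.0
```

Request:
apply_moves(
  gripper=[1,1,1,1,1],
  xyz=[
    [0,0,0.5],
    [0,0,0.8],
    [0,0,0.5],
    [0,0,0],
    [0,0,0],
  ],
  rot=[
    [0,0,0],
    [0,0,0],
    [0,0,0],
    [0,0,0],
    [0,0,0],
  ],
)

```text
time_s: 29.35
ee_pos: [0.5365, -0.1531, 0.3174]
tcp_rot: [0.0, 0.001, 1.0, 0.0]
wrist_force: [-0.1, 0.3, 0.3]
opening: 1.0
finger_force: 0.0
```

Run:
```python
from h import *
go(.538,-.153,.229,180)
```

```text
t 29.35 ee [ 0.5365 -0.1531  0.3174] q1,7 [0.83 1.27]
rot units [ 0.01  0.   -0.03] | shift units in present axes [-0.03  0.    1.77] in target axes [-0.03  0.    1.77]
```

Request:
apply_moves(
  gripper=[1,1,1,1,1],
  xyz=[
    [-0.03,0,0.5],
    [0,0,0.6],
    [0,0,0.4],
    [0,0,0.25],
    [0,0,0],
  ],
  rot=[
    [0,0,0],
    [0,0,0],
    [0,0,0],
    [0,0,0],
    [0,0,0],
  ],
)

```text
time_s: 29.85
ee_pos: [0.5378, -0.1538, 0.2293]
tcp_rot: [-0.0, 0.002, 1.0, 0.0]
wrist_force: [-0.6, -1.4, 0.4]
opening: 0.997
finger_force: 0.0
```

Request:
apply_moves(
  gripper=[0.25,0.25,0.25,0.25,0.25],
  xyz=[
    [0,0,0],
    [0,0,0],
    [0,0,0],
    [0,0,0],
    [0,0,0],
  ],
  rot=[
    [0,0,0],
    [0,0,0],
    [0,0,0],
    [0,0,0],
    [0,0,0],
  ],
)

```text
time_s: 30.35
ee_pos: [0.5382, -0.154, 0.2306]
tcp_rot: [0.001, 0.002, 1.0, -0.0]
wrist_force: [-1.5, 0.4, 6.4]
opening: 0.517
finger_force: 60.6
```

Request:
apply_moves(
  gripper=[0.25,0.25,0.25],
  xyz=[
    [0,0,0],
    [0,0,0],
    [0,0,0],
  ],
  rot=[
    [0,0,0],
    [0,0,0],
    [0,0,0],
  ],
)

```text
time_s: 30.65
ee_pos: [0.5382, -0.154, 0.2306]
tcp_rot: [0.001, 0.002, 1.0, -0.0]
wrist_force: [-1.0, 0.1, 7.3]
opening: 0.517
finger_force: 60.6
```

Request:
apply_moves(
  gripper=[0.25,0.25,0.25,0.25,0.25],
  xyz=[
    [0,0,-0.4],
    [0,0,-0.8],
    [0,0,-1],
    [0,0,-1],
    [0,0,-1],
  ],
  rot=[
    [0,0,0],
    [0,0,0],
    [0,0,0],
    [0,0,0],
    [0,0,0],
  ],
)

```text
time_s: 31.15
ee_pos: [0.5371, -0.1538, 0.4416]
tcp_rot: [0.0, 0.002, 1.0, -0.0]
wrist_force: [1.9, -0.5, -1.5]
opening: 0.515
finger_force: 61.4
```

Request:
apply_moves(
  gripper=[0.25,0.25],
  xyz=[
    [0,0,-0.2],
    [0,0,0],
  ],
  rot=[
    [0,0,0],
    [0,0,0],
  ],
)

```text
time_s: 31.35
ee_pos: [0.5379, -0.1538, 0.4513]
tcp_rot: [0.002, 0.002, 1.0, -0.001]
wrist_force: [-0.9, -0.4, -0.5]
opening: 0.519
finger_force: 61.4
```

Run:
```python
from h import *
go(.5583,.2336,.235,180)
```

```text
t 31.35 ee [ 0.5379 -0.1538  0.4513] q1,7 [0.91 1.39]
rot units [-0.02  0.04 -0.05] | shift units in present axes [-0.36  7.76  4.31] in target axes [-0.41  7.75  4.33]
```

Request:
apply_moves(
  gripper=[0.25,0.25,0.25,0.25,0.25],
  xyz=[
    [0,0.5,0],
    [-0.05,0.9,0],
    [-0.05,0.9,0],
    [-0.05,0.9,0],
    [-0.05,0.9,0],
  ],
  rot=[
    [0,0,0],
    [0,0,0],
    [0,0,0],
    [0,0,0],
    [0,0,0],
  ],
)

```text
time_s: 31.85
ee_pos: [0.5476, 0.052, 0.4469]
tcp_rot: [-0.002, 0.002, 1.0, -0.0]
wrist_force: [1.7, 0.6, -0.8]
opening: 0.517
finger_force: 61.4
```

Request:
apply_moves(
  gripper=[0.25,0.25,0.25,0.25,0.25],
  xyz=[
    [-0.05,0.9,0],
    [-0.05,0.9,0],
    [-0.05,0.9,0],
    [-0.05,0.6,0],
    [0,0.35,0],
  ],
  rot=[
    [0,0,0],
    [0,0,0],
    [0,0,0],
    [0,0,0],
    [0,0,0],
  ],
)

```text
time_s: 32.35
ee_pos: [0.5579, 0.2363, 0.4467]
tcp_rot: [-0.002, -0.0, 1.0, -0.0]
wrist_force: [0.5, -0.1, -0.9]
opening: 0.515
finger_force: 61.4
```

Request:
apply_moves(
  gripper=[0.25,0.25,0.25,0.25,0.25],
  xyz=[
    [0,0,0.6],
    [0,0,0.9],
    [0,0,0.9],
    [0,0,0.7],
    [0,0,0.5],
  ],
  rot=[
    [0,0,0],
    [0,0,0],
    [0,0,0],
    [0,0,0],
    [0,0,0],
  ],
)

```text
time_s: 32.85
ee_pos: [0.5571, 0.2322, 0.264]
tcp_rot: [-0.003, 0.001, 1.0, -0.002]
wrist_force: [0.7, 0.2, -1.1]
opening: 0.515
finger_force: 61.4
```

Request:
apply_moves(
  gripper=[0.25,0.25,0.25],
  xyz=[
    [0,0,0.2],
    [0,0,0],
    [0,0,0],
  ],
  rot=[
    [0,0,0],
    [0,0,0],
    [0,0,0],
  ],
)

```text
time_s: 33.15
ee_pos: [0.5591, 0.2337, 0.2597]
tcp_rot: [0.0, 0.002, 1.0, 0.0]
wrist_force: [0.2, 0.3, -0.1]
opening: 0.516
finger_force: 61.4
```

Run:
```python
from h import *
go(.5583,.2336,.235,180)
```

```text
t 33.15 ee [0.5591 0.2337 0.2597] q1,7 [0.09 0.55]
rot units [ 0.01  0.   -0.04] | shift units in present axes [ 0.02 -0.    0.49] in target axes [ 0.02 -0.    0.49]
```

Request:
apply_moves(
  gripper=[0.25,0.25,0.25,0.25,0.25],
  xyz=[
    [0,0,0.2],
    [0,0,0.18],
    [0,0,0.1],
    [0,0,0],
    [0,0,0],
  ],
  rot=[
    [0,0,0],
    [0,0,0],
    [0,0,0],
    [0,0,0],
    [0,0,0],
  ],
)

```text
time_s: 33.65
ee_pos: [0.559, 0.2334, 0.235]
tcp_rot: [-0.0, 0.002, 1.0, 0.0]
wrist_force: [0.5, 0.1, -0.8]
opening: 0.515
finger_force: 61.4
```

Request:
apply_moves(
  gripper=[0.8,0.8,0.8,0.8,0.8],
  xyz=[
    [0,0,0],
    [0,0,0],
    [0,0,0],
    [0,0,0],
    [0,0,0],
  ],
  rot=[
    [0,0,0],
    [0,0,0],
    [0,0,0],
    [0,0,0],
    [0,0,0],
  ],
)

```text
time_s: 34.15
ee_pos: [0.5591, 0.2334, 0.2352]
tcp_rot: [0.0, 0.002, 1.0, 0.0]
wrist_force: [0.5, -0.7, -0.4]
opening: 0.804
finger_force: 0.0
```

Request:
apply_moves(
  gripper=[0.8,0.8,0.8,0.8,0.8],
  xyz=[
    [0,0,-0.3],
    [0,0,-0.7],
    [0,0,-0.9],
    [0,0,-1],
    [0,0,-1],
  ],
  rot=[
    [0,0,0],
    [0,0,0],
    [0,0,0],
    [0,0,0],
    [0,0,0],
  ],
)

```text
time_s: 34.65
ee_pos: [0.5585, 0.2335, 0.4332]
tcp_rot: [0.0, 0.002, 1.0, 0.0]
wrist_force: [1.8, -0.6, -0.2]
opening: 0.804
finger_force: 0.0
```

Request:
apply_moves(
  gripper=[0.8,0.8,0.8,0.8,0.8],
  xyz=[
    [0.5,0,0],
    [0.8,0,0],
    [0.6,0,0],
    [0,0,0],
    [0,0,0],
  ],
  rot=[
    [0,0,0],
    [0,0,0],
    [0,0,0],
    [0,0,0],
    [0,0,0],
  ],
)

```text
time_s: 35.15
ee_pos: [0.4638, 0.2339, 0.4313]
tcp_rot: [0.001, 0.002, 1.0, -0.0]
wrist_force: [0.6, -0.8, -0.1]
opening: 0.804
finger_force: 0.0
```

Run:
```python
from h import *
a,_=env.snapshot("side");b,_=env.snapshot("top")
a=cv2.resize(a[150:400,200:460,::-1],(520,500));b=b[100:340,110:390,::-1]
cv2.imwrite("pics/s2.png",a);cv2.imwrite("pics/t2.png",cv2.resize(b,None,fx=2,fy=2))
```

```text
(no output)
```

View pics/s2.png

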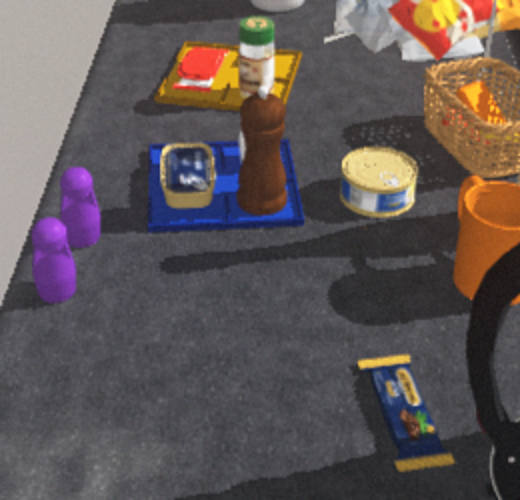

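View pics/t2.png

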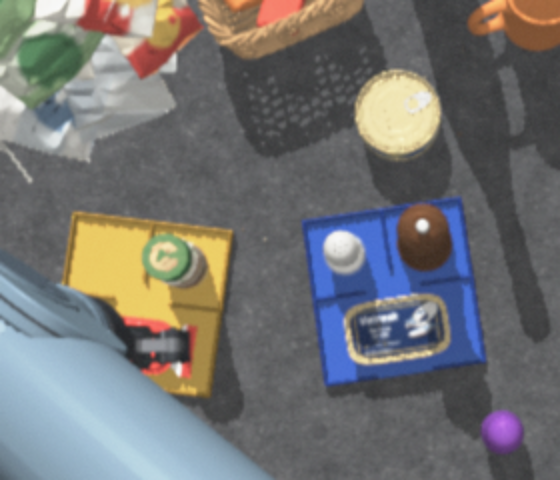

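In both views the tin, shaker (345,250) and mill (425,240) are in their blue bays, and the packet and jar (165,258, leaning outward from parallax) are in the yellow. The bystanders haven't moved. I'll check the positions by depth in tray coordinates.

Run:
```python
from h import *
d=env.snapshot("top")[1];P=cloud("top",d);P=P[d>0]
s=env.snapshot("side")[1];S=cloud("side",s);S=S[s>0]
def tr(p,c,a):
    a=np.radians(a);q=p[:,:2]-c;return np.c_[q@[np.cos(a),np.sin(a)],q@[-np.sin(a),np.cos(a)]]*1000
B=(np.array([.527,.0205]),7);Y=(np.array([.5208,.2807]),-8.5)
for nm,Q,f,xy,r,z0,z1 in [("mill",P,B,(44,-41),45,.11,.17),("salt",P,B,(44,41),45,.05,.11),("jar",P,Y,(44,-41),45,.09,.13),("tin",P,B,(-41,0),70,.02,.04),("packet side",S,Y,(-41,0),80,.0155,.032)]:
    t=tr(Q,*f);k=(np.hypot(*(t-xy).T)<r)&(Q[:,2]>z0)&(Q[:,2]<z1);t=t[k].astype(np.float32)
    print(nm,k.sum(),"zmax",Q[k,2].max().round(3),"lo",t.min(0).round(),"hi",t.max(0).round())
```

```text
mill 555 zmax 0.157 lo [ 19. -64.] hi [ 67. -14.]
salt 307 zmax 0.098 lo [24. 23.] hi [59. 61.]
jar 483 zmax 0.115 lo [ 22. -63.] hi [ 66. -18.]
tin 1514 zmax 0.04 lo [-71. -51.] hi [25. 53.]
packet side 300 zmax 0.027 lo [-70. -51.] hi [21. 38.]
```

```bash
python3 -c "
from bench import env
print(env.sign_off())"
```

```text
the job is handed in; nothing more can be done
None
```

The job is handed in: both trays are made up as asked, with the dark bar and the round tin never touched. The arm finished at about 35 s of the 138 s allowed.

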